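Open the test kiln

TASK

The small test kiln on the bench has cooled: open it for unloading. With the lid still down, flip its toggle latch all the way open; then raise the lid and lay it back, slowly and gently all the way, never letting it swing or drop, until it rests on its two stays, and let go. Do not disturb the pots and tools around the kiln or the little bowl inside it.

Things in the scene. Friction and masses are not known exactly. Their poses are not given: they have to be found in the camera images.
- kiln: Test kiln, a sheet-metal box fixed on the bench: 195 deep (x), 270 wide (y), rim 120 high, 150 with lid. Origin on the bench under its centre, z up; -x points out of its front face (97.5 before the origin), with latch and lid handle; hinge at the back. The front faces the robot's right, +-0.3 rad. Control box on its +y side. Two stays behind the hinge, 215 high, stop the open lid.
- lever (a joint): Latch lever angle, rad: 0 shut, hanging down along the front; grows as its tip swings outward and up; stop at 2.2 = fully open, pointing out and up. The sprung bail pulls it shut below 0.5 (about 9 N at the grip point, along the swing, breaks it away) and throws it outward up to about 1.2; from there it stays where left. Until about 1.7 the wire bail is still hooked on the lid and locks it.
- lever_grip (a point): Centre of the lever's grip part, 50 from the pivot. The lever is a steel channel of rectangular section, 26 wide (kiln's y) x 12 thick, reaching 64 past the pivot, plus a small outward lip to 76. Shut, this point is 44 above the bench, 14 off the front face (8 of air behind the lever); over 30 free on both sides. Axes turn with the lever: z to the pivot, -x outward when shut, y the pivot axis.
- lever_pivot (a point): Pivot of the latch lever, fixed on the kiln: 94 above the bench, 14 off the front face, 65 to the -y side of the kiln's centre. Axes as the kiln's; the lever turns about y.
- lid (a joint): Lid angle, rad: 0 shut; grows as the front edge rises; stop at 1.80, where it leans back on the stays. The lid (195 x 270 x 35, 0.6 kg or so, brittle insulation in a steel tray) falls shut below about 1.39 and falls back onto the stays above that; the hinge has hardly any friction, so it must be held all the way until it rests.
- lid_handle (a point): Centre of the lid's handle: a round black bar, 14 diameter, 100 long, along the kiln's y, on end posts, 40 before the lid's front face (33 free behind the bar, nothing below it but the bench). Shut: 60 to the +y side of the kiln's centre, 137.5 above the bench, 137.5 before the kiln's centre. Axes turn with the lid, as the kiln's when shut.
- lid_hinge (a point): Point of the lid's hinge line abreast of the handle, fixed on the kiln: 120 above the bench, 103.5 behind the kiln's centre. Axes as the kiln's; the lid turns about y. Shut, the handle bar is 241 before and 17.5 above this point; it circles it at 242 radius.
- test_bowl: Small blue-grey glazed bowl, 64 across and 45 high, inside the kiln: leave it. Origin at the centre of its underside.
- tea_bowl: Terracotta bowl, 110 across and 62 high, standing in front of the kiln on the handle side: leave it. Origin at the centre of its underside.
- wood_rib: Flat wooden rib, 105 x 50 x 8, lying on the bench in front of the kiln: leave it. Origin at the centre of its underside.
- kiln_prop: White ceramic kiln prop, a spool of 44 diameter and 64 high, beside the kiln on the latch side: leave it. Origin at the centre of its underside.
- sprig_mould: Plaster mould block, 120 x 90 x 45, to the robot's right: leave it. Origin at the centre of its underside.
- glaze_jar: Glass jar, 72 across and 100 high, to the robot's left: leave it. Origin at the centre of its underside.
- paddle: Wooden paddle, 240 long, lying to the robot's right: leave it.
- beaker: White beaker, 76 across and 100 high, to the robot's left: leave it. Origin at the centre of its underside.

How it is judged:
By the outcome, as a careful person would: the job done as asked, in the order asked, and still so for the second after the job is handed in, with the robot touching nothing.
It also fails if it takes over 67 s, if anything falls off the work surface, if the arm or the gripper's body presses on something with over 40 N, if the wrist force passes 120 N, or if a joint passes its speed limit or range.

ROBOT

A 7-joint arm with a two-finger parallel gripper is mounted at the origin on the work surface. World frame = base frame: x ahead of the robot, y to its left, z up, the work surface at z = 0. Lengths are in m, angles in rad, forces in N, time in s.
With the tool pointing down it reaches from about 0.4 to 0.85 m from the base axis. Payload 4.5 kg.
Tool frame: the origin (TCP) lies at the very end of the fingers, on their centre line; the grasp point (between the pads) lies 19 mm behind it (r.pinch_z is the distance from the TCP to the grasp point, in m); z points along the fingers, y is the line along which they close (so a half turn about z gives the same grasp; the last joint's range is limited). The gripper opens to 85 mm and grips with 20 to 120 N. Pads are 22 mm wide; open, the fingers measure 114 mm over their backs; the gripper's body (76 mm by 85 mm) begins 54 mm behind the grasp point. The pads swing forward as they close: fully open they stand 13 mm farther back than shut.
Start: joints at [1.347, 0.689, -0.195, 1.565, 0.157, 0.902, -0.215], TCP at [0.159, -0.604, 0.231] pointing down, gripper open.
Joint ranges: [-3.01, 3.01], [-0.46, 2.08], [-1.47, 1.51], [0.13, 2.56], [-1, 4.14], [0.04, 2.09], [-2.66, 2.66]. Speed limits (rad/s): [2.57, 2.57, 3.14, 3.14, 3.14, 3.14, 3.14].

INTERFACE

Orientations are given as a unit quaternion [w, x, y, z].
In Python, from plant import r gives the robot as it stands.
- The arm moves only by the shell command python3 -m handwheel 'ROWS' [OPENING] [FORCE]. ROWS is JSON, a list of rows, each a list of 4 numbers: the shift along the tool's x, y, z in m, then the turn about the tool's z in rad. In form: [[x, y, z, roll], ...]. A call has exactly 5 rows; each row shifts and turns the commanded pose from where the row before left it, along the tool's axes as they then stand; what a row does not reach is not made up. A row lasts 1/8 s, in which the tool goes at most 62.5 mm and 10.7 degrees, less where a joint would pass 70% of its speed; a pose out of reach is approached as far as the arm can. A call is refused whole if a number of a shift passes 0.0625 or a number of a turn 0.188, either way. A call with a gripper value outside its range is refused whole. OPENING is the closure, from 0 (fully open) to 1 (shut), set as the call begins (- or left out, the last holds). The fingers move at their own pace and stop on an object; FORCE is the grip in N (left out, the last holds). Time passes only in rows, so rows that do not move let the fingers close, or fill a call up. It gives the time, the measured TCP pose, the force, the opening and the grip force at its end, in the units of the state.
- r.get_state(): the state, without advancing time (a new reading comes with each control period).
- r.read_camera(name): name is "scene" or "top" or "wrist"; returns (picture, depth): 480x640x3 uint8, red, green, blue; 480x640 float32, m along the optical axis (not along the pixel's ray), 0 where there is no reading.
- r.camera_info(name): a dict with "intrinsics" (3x3 intrinsics, pixels), "position" and "attitude" of the camera in the world. Camera axes: x right, y down, z forward; pixel columns grow to the right and rows downward; lengths in m; the calibration is good to about 2 mm. A picture is of the moment at which its call begins: read the wrist's pose just before it. camera_info takes no time and is no camera call; for the wrist camera it gives the pose at the moment of the call.
- r.close_job(): hands the job in; it is judged then, once.
Trained networks look in the newest picture that a camera, given by its name, has taken for a name from the list of things; names that differ only in an ending like _2 or _b are one class to them, and where a whole thing is asked for, a point or a joint stands for the part that bears it (a point fixed in the world has none). Each returns a list of dicts, best first, with "conf" (0 to 1); they miss things now and then, are a little off and sometimes report something else, mostly with a low value. They report only what shows in the picture. A call takes as long as a camera call.
- r.recognise(camera, query): "extent" ([left, top, right, bottom] as shares, 0 to 1, of the picture: columns of its width, rows of its height, round what is visible of it).
- r.masks_of(camera, query): "pixels" (480x640 bool, what is visible of it) and "extent" ([left, top, right, bottom] as shares, 0 to 1, of the picture: columns of its width, rows of its height, round what is visible of it).
- r.spot_point(camera, query): "xy" ([column, row] as shares, 0 to 1, of the picture: columns of its width, rows of its height: a listed point, or the origin of a listed thing).
The state is a dict: "time": time; "joint_pos": joint angles; "qvel": joint speeds; "joint_torque": joint torques, N m; "tool_pos": TCP position; "tcp_rot": TCP orientation; "contact_force": force on the tool from outside, world axes, zero at the start; "torque": the same for the moment, N m; "opening": finger opening in m; "gripper_force": force on a finger pad.
Only numpy, scipy, OpenCV 4.12 (cv2) and the standard library are available. Lean on these libraries where they do the work, as an engineer would, in place of code of your own. Each camera call takes 0.05 s, during which the arm holds its last target. There are 200 camera calls.

## Working session

There is one attempt and no reset: what is moved stays moved. The work goes in short steps, Python scripts to look and compute and a shell command to move; the robot and the scene stay as the last step left them, time stands still between calls to the robot, and variables do not carry over. Pictures are saved under pics/ and viewed, at most 10 in all, crops included, and the job is handed in when it is done.

```bash
ls; mkdir -p pics
cat > h.py <<'E'
import numpy as np, cv2
from scipy.spatial.transform import Rotation as R
from plant import r
def rot(a):
    a=np.array(a,float)
    return a if a.shape==(3,3) else R.from_quat(a[[1,2,3,0]]).as_matrix()
def world(info,u,v,d):
    K=np.array(info["intrinsics"]);p=np.linalg.inv(K)@np.array([u,v,1.])*d
    return rot(info["attitude"])@p+np.array(info["position"])
def cloud(info,depth):
    K=np.array(info["intrinsics"]);v,u=np.mgrid[:480,:640]
    p=np.stack([(u-K[0,2])/K[0,0]*depth,(v-K[1,2])/K[1,1]*depth,depth],-1)
    return p@rot(info["attitude"]).T+np.array(info["position"])
E
python3 - <<'E'
from h import *
np.set_printoptions(precision=3,suppress=True)
s=r.get_state();print(s["time"],s["tool_pos"],s["tcp_rot"],s["opening"],r.pinch_z)
ims=[]
for c in ["top","scene"]:
    im,d=r.read_camera(c);i=r.camera_info(c);np.savez(c+".npz",im=im,d=d);print(c,i["position"])
    cv2.imwrite(f"pics/{c}0.png",im[:,:,::-1])
    P=cloud(i,d)
    for q in ["kiln","lever_grip","lever_pivot","lid_handle","lid_hinge","tea_bowl","wood_rib","kiln_prop"]:
        for o in r.spot_point(c,q)[:1]:
            u,v=o["xy"][0]*640,o["xy"][1]*480
            print(q,round(o["conf"],2),int(u),int(v),P[min(int(v),479),min(int(u),639)])
E
```

```text
pics
0.0 [ 0.159 -0.604  0.23 ] [-0.001  0.992  0.129 -0.   ] 0.08568521461275849 0.0187
top [ 0.317 -0.029  1.256]
kiln 0.34 422 226 [ 0.6   -0.301  0.008]
lever_grip 0.54 368 228 [ 0.576 -0.148  0.092]
lever_pivot 0.78 369 222 [ 0.583 -0.148  0.124]
lid_handle 0.77 373 272 [ 0.459 -0.153  0.142]
lid_hinge 0.6 274 252 [ 0.53   0.093 -0.001]
tea_bowl 0.74 411 286 [ 0.44  -0.266  0.011]
wood_rib 0.62 421 225 [ 0.603 -0.299  0.007]
kiln_prop 0.52 326 178 [ 0.715 -0.044  0.062]
scene [ 0.972 -0.618  1.163]
kiln 0.48 366 299 [ 0.743 -0.056  0.012]
lever_grip 0.71 295 290 [ 0.599 -0.162  0.069]
lever_pivot 0.82 295 280 [ 0.595 -0.156  0.105]
lid_handle 0.58 246 244 [ 0.45  -0.158  0.139]
lid_hinge 0.61 318 194 [0.513 0.06  0.155]
tea_bowl 0.61 220 303 [ 0.442 -0.275  0.004]
wood_rib 0.7 259 347 [ 0.597 -0.311  0.004]
kiln_prop 0.62 363 297 [ 0.734 -0.057  0.014]
```

View pics/top0.png

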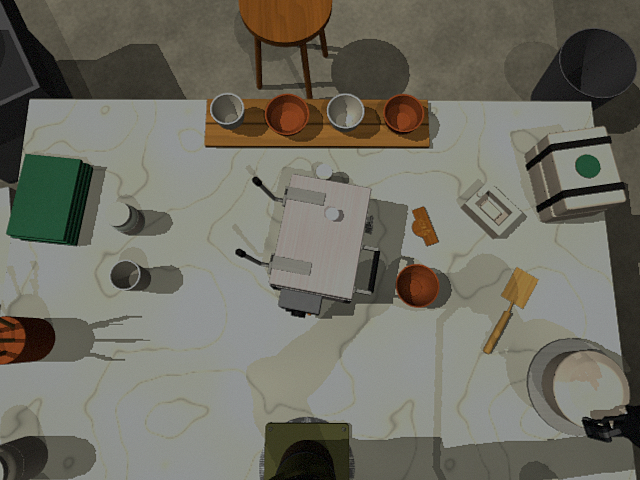

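View pics/scene0.png

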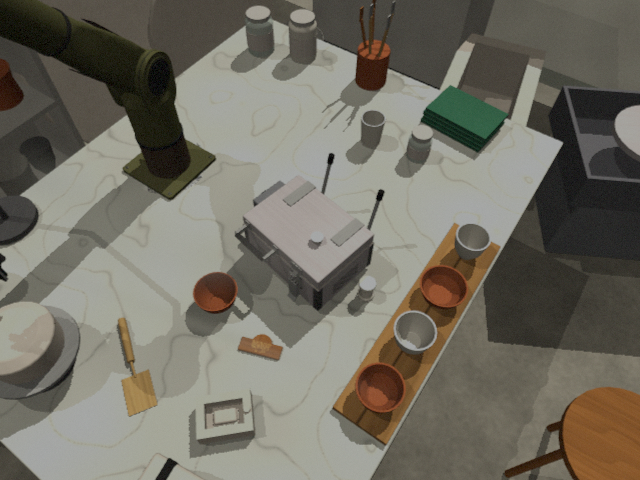

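Run:
```python
from h import *
np.set_printoptions(precision=4,suppress=True)
z=np.load("top.npz");P=cloud(r.camera_info("top"),z["d"])
m=(abs(P[...,2]-.15)<.006)&(P[...,0]>.35)&(P[...,0]<.75)&(P[...,1]>-.2)&(P[...,1]<.15)
m=cv2.morphologyEx(m.astype(np.uint8),cv2.MORPH_OPEN,np.ones((7,7)))
p=P[m>0][:,:2].astype(np.float32)
print(len(p),P[m>0][:,2].mean(),cv2.minAreaRect(p),cv2.boxPoints(cv2.minAreaRect(p)))
```

```text
0 nan ((0.0, 0.0), (0.0, 0.0), 0.0) [[0. 0.]
 [0. 0.]
 [0. 0.]
 [0. 0.]]<stdin>:7: RuntimeWarning: Mean of empty slice.
  ret = ret.dtype.type(ret / rcount)
```

The top view shows the kiln at about (322,240) with its front to the right. The handle is at (373,270), the latch at (369,225) and the stays at (258,183) and (240,252). The tea bowl is close in front at (417,286), the rib at (425,226) and the prop at (325,172).

Run:
```python
from h import *
np.set_printoptions(precision=4,suppress=True)
z=np.load("top.npz");P=cloud(r.camera_info("top"),z["d"])
print(P[240,300:340:8],P[460,100])
m=(abs(P[...,2]-P[240,310,2])<.008)
m=cv2.morphologyEx(m.astype(np.uint8),cv2.MORPH_OPEN,np.ones((7,7)))
m[:, :250]=0;m[:,400:]=0;m[:160]=0;m[320:]=0
p=P[m>0][:,:2].astype(np.float32)
print(len(p),P[m>0][:,2].mean(),cv2.minAreaRect(p),cv2.boxPoints(cv2.minAreaRect(p)))
for (u,v) in [(374,262),(373,272),(375,282),(371,222),(370,230)]:print(u,v,P[v,u])
# tea bowl, rib, prop extents
for n,(a,b,c,d) in dict(tea=(390,260,440,310),prop=(312,160,336,178)).items():
    q=P[b:d,a:c].reshape(-1,3);q=q[q[:,2]>.025];print(n,q.min(0),q.max(0),np.median(q,0))
```

```text
[[ 0.5321  0.0178  0.1552]
 [ 0.5324 -0.0009  0.1542]
 [ 0.5331 -0.0196  0.1511]
 [ 0.5325 -0.0384  0.1545]
 [ 0.5326 -0.0571  0.1545]] [ 0.0136  0.5056 -0.0016]
9104 0.15507693354292892 ((0.545973539352417, -0.030765697360038757), (0.1986616849899292, 0.27040740847587585), 79.24837493896484) [[ 0.3946 -0.1031]
 [ 0.6603 -0.1536]
 [ 0.6973  0.0416]
 [ 0.4317  0.092 ]]
374 262 [ 0.4829 -0.1559  0.1417]
373 272 [ 0.4593 -0.1531  0.1422]
375 282 [ 0.451  -0.1737  0.0001]
371 222 [ 0.5834 -0.1525  0.1241]
370 230 [ 0.5858 -0.1607  0.0214]
tea [ 0.3174 -0.3238  0.025 ] [ 0.4909 -0.0289  1.2563] [ 0.4428 -0.2861  0.048 ]
prop [ 0.7168 -0.057   0.0273] [ 0.7538 -0.0178  0.0699] [ 0.7329 -0.0386  0.064 ]
```

```bash
python3 -m handwheel '[[0.048,-0.0186,0,0],[0.048,-0.0186,0,0],[0.048,-0.0186,0,0],[0.048,-0.0186,0,0],[0.048,-0.0186,0,0]]' 0; python3 -m handwheel '[[0.048,-0.0186,0,0],[0.048,-0.0186,0,0],[0.048,-0.0186,0,0],[0.048,-0.0186,0,0],[0.048,-0.0186,0,0]]'; python3 -m handwheel '[[0,0,0,-0.16],[0,0,0,-0.16],[0,0,0,-0.16],[0,0,0,-0.16],[0,0,0,-0.16]]';python3 -m handwheel '[[0,0,0,-0.16],[0,0,0,-0.16],[0,0,0,0],[0,0,0,0],[0,0,0,0]]'
python3 - <<'E'
from h import *
np.set_printoptions(precision=3,suppress=True)
s=r.get_state();print(s["time"],s["joint_pos"],s["tool_pos"],rot(s["tcp_rot"]))
im,d=r.read_camera("wrist");i=r.camera_info("wrist");np.savez("wrist.npz",im=im,d=d,pos=i["position"],att=i["attitude"])
print(i["position"],rot(i["attitude"]))
cv2.imwrite("pics/wrist0.png",im[:,:,::-1])
E
```

```text
time: 1.52
tool_pos: [0.3691, -0.4523, 0.2315]
tcp_rot: [0.0, 0.992, 0.129, 0.0]
contact_force: [0.9, -0.5, -0.1]
opening: 0.0856
gripper_force: 0.0
time: 2.15
tool_pos: [0.5774, -0.3011, 0.2314]
tcp_rot: [0.0, 0.992, 0.129, 0.0]
contact_force: [-0.3, -0.6, 0.0]
opening: 0.0854
gripper_force: 0.0
time: 2.78
tool_pos: [0.576, -0.3022, 0.2313]
tcp_rot: [0.0, 0.862, 0.507, -0.0]
contact_force: [0.0, -0.8, -0.3]
opening: 0.0856
gripper_force: 0.0
time: 3.4
tool_pos: [0.5761, -0.3021, 0.2314]
tcp_rot: [0.0, 0.772, 0.635, -0.0]
contact_force: [0.7, 0.3, -0.1]
opening: 0.0855
gripper_force: 0.0
3.4 [ 0.647  0.751 -0.452  1.473  0.362  1.001 -0.09 ] [ 0.576 -0.302  0.231] [[ 0.193  0.981 -0.   ]
 [ 0.981 -0.193 -0.   ]
 [-0.     0.    -1.   ]]
[ 0.589 -0.238  0.374] [[ 0.981 -0.187 -0.049]
 [-0.193 -0.948 -0.254]
 [ 0.001  0.259 -0.966]]
```

View pics/wrist0.png

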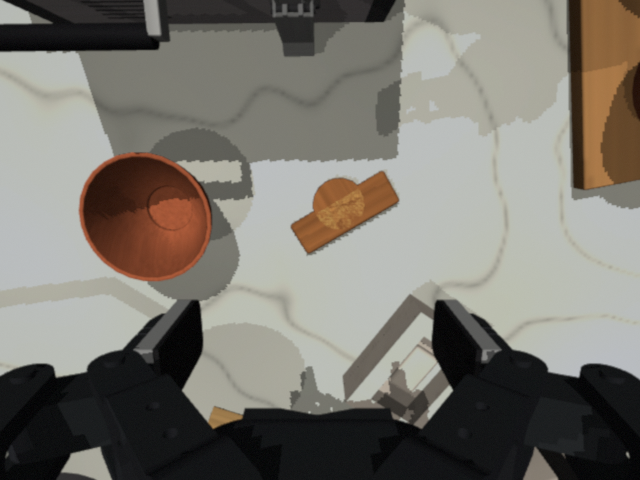

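The wrist view shows the latch at about (298,30) with the lever tip down to row 55. The handle bar's end is at (150,40), the bowl at (145,215) and the rib at (345,212).

Run:
```python
from h import *
np.set_printoptions(precision=4,suppress=True)
z=np.load("wrist.npz");i=dict(r.camera_info("wrist"));i["position"]=z["pos"];i["attitude"]=z["att"]
P=cloud(i,z["d"])
th=np.arctan2(.1957-.0005,.0370+.0001)  # from lid box
th=np.arctan2(.1951,.037)
c=np.array([.546,-.0308])
kx=np.array([np.cos(th),np.sin(th)]);ky=np.array([-kx[1],kx[0]])
print("yaw",th)
Q=np.stack([(P[...,:2]-c)@kx*1000,(P[...,:2]-c)@ky*1000,P[...,2]*1000],-1).round().astype(int)
for v in range(0,62,4):
  print(v,[tuple(Q[v,u].tolist()) for u in (272,280,288,296,304,312,320)])
print([tuple(Q[40,u].tolist()) for u in (20,80,140,155)])
im=cv2.resize(z["im"][0:70,240:420],None,fx=4,fy=4,interpolation=cv2.INTER_CUBIC);cv2.imwrite("pics/w1.png",im[:,:,::-1])
```

```text
yaw 1.383375744736455
0 [(-109, -53, 97), (-117, -60, 125), (-117, -65, 125), (-117, -70, 125), (-111, -74, 105), (-109, -79, 97), (-100, -84, 68)]
4 [(-111, -53, 98), (-111, -58, 97), (-111, -63, 97), (-111, -68, 97), (-111, -73, 98), (-111, -79, 98), (-99, -84, 59)]
8 [(-113, -53, 98), (-113, -58, 97), (-113, -63, 98), (-113, -68, 97), (-114, -73, 98), (-114, -79, 99), (-100, -84, 52)]
12 [(-116, -53, 97), (-116, -58, 98), (-116, -63, 98), (-116, -68, 98), (-116, -73, 98), (-116, -79, 97), (-100, -84, 41)]
16 [(-118, -53, 99), (-118, -58, 98), (-118, -63, 97), (-118, -68, 98), (-118, -73, 98), (-118, -78, 98), (-100, -84, 32)]
20 [(-99, -45, 21), (-119, -57, 92), (-118, -62, 90), (-118, -68, 90), (-118, -73, 90), (-119, -78, 91), (-100, -84, 20)]
24 [(-97, -42, -1), (-118, -56, 80), (-119, -62, 82), (-118, -67, 80), (-119, -73, 82), (-118, -78, 79), (-97, -85, 1)]
28 [(-100, -42, 1), (-118, -55, 72), (-118, -61, 72), (-119, -67, 72), (-118, -72, 71), (-118, -78, 70), (-100, -85, 0)]
32 [(-103, -42, 0), (-118, -54, 61), (-118, -60, 61), (-118, -66, 61), (-118, -72, 61), (-118, -78, 
[... 230 characters left out ...]
-118, -78, 37), (-110, -84, 1)]
44 [(-113, -42, -1), (-113, -49, -1), (-120, -58, 31), (-119, -65, 29), (-120, -71, 30), (-120, -78, 30), (-113, -84, 0)]
48 [(-116, -42, -1), (-116, -49, 1), (-122, -58, 25), (-122, -64, 26), (-122, -71, 25), (-122, -78, 25), (-116, -84, 0)]
52 [(-119, -42, -1), (-119, -49, -1), (-124, -57, 23), (-124, -64, 23), (-124, -71, 23), (-124, -78, 22), (-120, -84, 0)]
56 [(-123, -42, 2), (-123, -49, 0), (-123, -56, -1), (-123, -63, 0), (-123, -70, -1), (-123, -77, 1), (-123, -84, 0)]
60 [(-126, -41, -1), (-126, -49, 0), (-126, -56, -1), (-126, -63, 1), (-126, -70, 0), (-126, -77, 0), (-126, -84, 0)]
[(-142, 81, 143), (-142, 47, 145), (-142, 15, 142), (-141, 9, 137)]
```

View pics/w1.png

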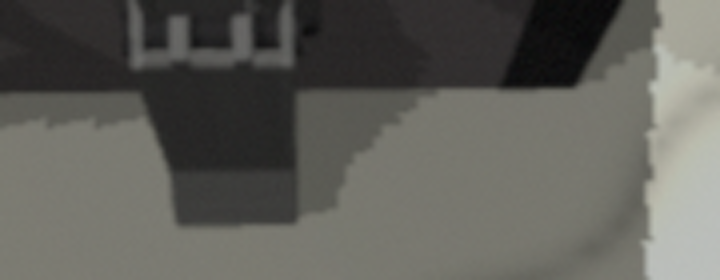

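Run:
```python
from h import *
z=np.load("wrist.npz");i=dict(r.camera_info("wrist"));i["position"]=z["pos"];i["attitude"]=z["att"]
P=cloud(i,z["d"]);s=r.get_state();T=rot(s["tcp_rot"])
Q=((P-np.array(s["tool_pos"]))@T*1000).round().astype(int)
for u in (40,130,180,280,320,360):
  print(u,[(v,*Q[v,u].tolist()) for v in range(310,480,15)])
```

```text
40 [(310, -108, -292, 230), (325, -126, -297, 232), (340, -144, -300, 231), (355, -161, -302, 230), (370, 13, -66, -62), (385, 12, -62, -68), (400, 10, -61, -70), (415, 6, -62, -69), (430, 1, -63, -69), (445, -2, -63, -70), (460, -7, -65, -69), (475, -7, -62, -73)]
130 [(310, -108, -197, 230), (325, -126, -200, 232), (340, 7, -56, -39), (355, 13, -47, -56), (370, 13, -44, -63), (385, 12, -42, -68), (400, 18, -35, -80), (415, 17, -33, -84), (430, 18, -31, -89), (445, 18, -30, -91), (460, 13, -31, -90), (475, 1, -37, -81)]
180 [(310, 11, -45, -26), (325, 9, -43, -33), (340, 5, -42, -35), (355, 0, -43, -35), (370, -4, -43, -37), (385, -8, -42, -39), (400, 17, -26, -79), (415, 18, -24, -84), (430, 17, -23, -88), (445, 17, -22, -90), (460, 19, -20, -96), (475, 21, -18, -100)]
280 [(310, -108, -39, 232), (325, -125, -39, 230), (340, -144, -40, 231), (355, -161, -40, 231), (370, -181, -41, 232), (385, -199, -41, 231), (400, -218, -41, 230), (415, 11, -7, -76), (430, 11, -7, -81), (445, 12, -6, -85), (460, 11, -6, -88), (475, 11, -6, -91)]
320 [(310, -108, 4, 231), (325, -126, 4, 231), (340, -144, 4, 231), (355, -162, 4, 231), (370, -181, 4, 232), (385, -198, 4, 229), (400, -219, 4, 231), (415, 10, 1, -75), (430, 11, 1, -81), (445, 12, 1, -85), (460, 11, 1, -88), (475, 12, 1, -91)]
360 [(310, -108, 46, 231), (325, -126, 47, 231), (340, -144, 47, 232), (355, -159, 47, 227), (370, -163, 45, 205), (385, -169, 43, 188), (400, -184, 43, 185), (415, 10, 9, -75), (430, 11, 9, -80), (445, 11, 8, -84), (460, 12, 8, -88), (475, 12, 8, -92)]
```

```bash
python3 -m handwheel '[[0.0222,-0.0026,0.0366,0],[0.0222,-0.0026,0.0366,0],[0.0222,-0.0026,0.0366,0],[0.0222,-0.0026,0.0366,0],[0.0222,-0.0026,0.0366,0]]' 0.35 60
python3 - <<'E'
from h import *
r.get_state()
im,d=r.read_camera("wrist");i=r.camera_info("wrist");s=r.get_state();print(s["tool_pos"],s["opening"])
p=np.array(s["tool_pos"]);th=1.3834;a=np.array([np.cos(th),np.sin(th)]);q=p[:2]-[.546,-.0308]
print("kiln",q@a,-q[0]*a[1]+q[1]*a[0])
cv2.imwrite("pics/w2.png",im[:,:,::-1])
E
```

```text
time: 4.08
tool_pos: [0.585, -0.1901, 0.0474]
tcp_rot: [0.0, 0.772, 0.635, 0.0]
contact_force: [0.6, -0.1, 0.5]
opening: 0.0554
gripper_force: 0.0
[ 0.58252651 -0.18428794  0.04303491] 0.055468076225588005
kiln -0.1439958252634004 -0.06448205285105033
```

View pics/w2.png

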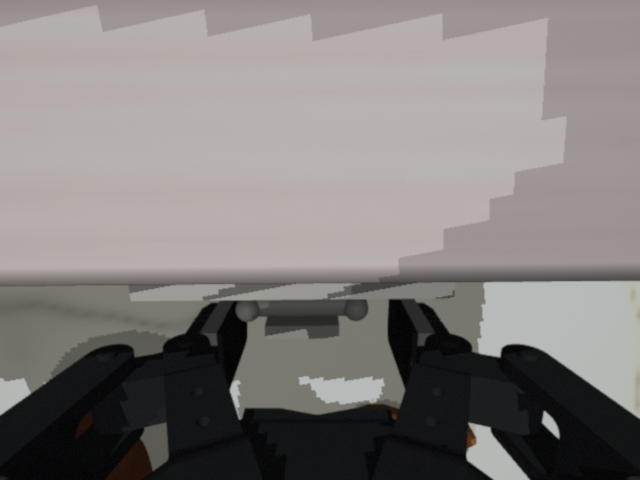

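The lever hangs centred at about column 303 and the pads are centred at about 318, so I shift roughly 4 mm to the left in the picture. The latch pin ends at (247,310) and (357,310) are wider than the lever, so the pads have to stay below them.

```bash
python3 -m handwheel '[[0,-0.002,0.003,0],[0,-0.002,0.003,0],[0.004,0,0,0],[0.005,0,0,0],[0.005,0,0,0]]';  python3 -m handwheel '[[0.005,0,0,0],[0.004,0,0,0],[0.003,0,0,0],[0,0,0,0],[0,0,0,0]]'
cat >> h.py <<'E'
def kp():
    s=r.get_state();p=np.array(s["tool_pos"]);th=1.3834;a=np.array([np.cos(th),np.sin(th)]);q=p[:2]-[.546,-.0308]
    print("t",round(s["time"],2),"kiln",np.round([q@a,-q[0]*a[1]+q[1]*a[0],p[2]],4),"F",np.round([s["contact_force"][0]*a[0]+s["contact_force"][1]*a[1],s["contact_force"][2]],1),"grip",round(s["gripper_force"],1),round(s["opening"],4))
E
python3 -c "
from h import *
kp()"
```

```text
time: 4.75
tool_pos: [0.5849, -0.1765, 0.0432]
tcp_rot: [0.001, 0.772, 0.636, 0.001]
contact_force: [3.6, -2.7, 0.9]
opening: 0.0556
gripper_force: 0.0
time: 5.38
tool_pos: [0.586, -0.1703, 0.0429]
tcp_rot: [0.003, 0.773, 0.634, -0.002]
contact_force: [2.9, -11.2, 1.6]
opening: 0.0556
gripper_force: 0.0
t 5.38 kiln [-0.1297 -0.0653  0.0429] F [-10.5   1.6] grip 0.0 0.0556
```

```bash
python3 -m handwheel '[[-0.006,0,0,0],[-0.007,0,0,0],[-0.005,0,-0.01,0],[0,0,-0.01,0],[0,0,0,0]]'
python3 - <<'E'
from h import *
kp();im,d=r.read_camera("wrist");i=r.camera_info("wrist");s=r.get_state()
np.savez("w3.npz",im=im,d=d)
P=cloud(i,d);th=1.3834;k=np.array([[np.cos(th),-np.sin(th)],[np.sin(th),np.cos(th)]])
Q=np.concatenate([(P[...,:2]-[.546,-.0308])@k,P[...,2:]],-1)*1000
Q=Q.round().astype(int)
for v in range(272,350,5): print(v,[tuple(Q[v,u].tolist()) for u in range(230,375,12)])
cv2.imwrite("pics/w3.png",cv2.resize(im[250:370,200:420],None,fx=3.5,fy=3.5)[:,:,::-1])
E
```

```text
time: 6.0
tool_pos: [0.5822, -0.1816, 0.0632]
tcp_rot: [0.0, 0.772, 0.636, 0.0]
contact_force: [0.4, 0.8, -0.2]
opening: 0.0557
gripper_force: 0.0
t 6.0 kiln [-0.1414 -0.0636  0.0632] F [ 0.9 -0.2] grip 0.0 0.0557
272 [(-93, -52, 156), (-94, -54, 155), (-94, -55, 154), (-94, -57, 154), (-94, -59, 155), (-93, -60, 156), (-94, -62, 155), (-94, -64, 155), (-94, -65, 155), (-94, -67, 155), (-94, -69, 154), (-94, -70, 155), (-94, -72, 155)]
277 [(-95, -52, 154), (-94, -54, 156), (-94, -55, 155), (-94, -57, 156), (-95, -59, 155), (-95, -60, 155), (-94, -62, 156), (-95, -64, 154), (-94, -65, 155), (-95, -67, 154), (-95, -69, 155), (-95, -71, 155), (-95, -72, 154)]
282 [(-95, -52, 155), (-96, -53, 154), (-96, -55, 154), (-95, -57, 155), (-96, -59, 154), (-95, -60, 156), (-95, -62, 155), (-95, -64, 155), (-95, -65, 155), (-95, -67, 155), (-95, -69, 155), (-96, -71, 154), (-95, -72, 155)]
287 [(-96, -52, 154), (-96, -53, 155), (-96, -55, 154), (-97, -57, 153), (-96, -59, 155), (-96, -60, 154), (-96, -62, 154), (-96, -64, 154), (-96, -65, 154), (-96, -67, 154), (-96, -69, 154), (-96, -71, 154),
[... 2050 characters left out ...]
 -71, 129), (-186, -90, -1), (-186, -97, 0)]
337 [(-137, -36, 94), (-76, -64, 206), (-189, -26, -1), (-188, -34, 1), (-188, -41, 1), (-189, -48, 0), (-189, -55, 0), (-189, -62, 0), (-189, -69, 0), (-189, -76, 0), (-189, -83, 0), (-189, -90, 0), (-189, -98, -1)]
342 [(-138, -36, 96), (-148, -36, 78), (-191, -26, 1), (-192, -33, -1), (-192, -40, 0), (-192, -48, 0), (-193, -55, -1), (-193, -62, -2), (-192, -69, 1), (-192, -76, 0), (-192, -83, 0), (-192, -91, 0), (-192, -98, 0)]
347 [(-139, -36, 96), (-150, -36, 78), (-195, -26, 0), (-195, -33, 1), (-195, -40, 0), (-196, -47, 0), (-196, -55, -1), (-196, -62, -1), (-196, -69, -1), (-197, -76, -2), (-196, -83, -1), (-196, -91, -1), (-196, -98, 0)]
```

View pics/w3.png

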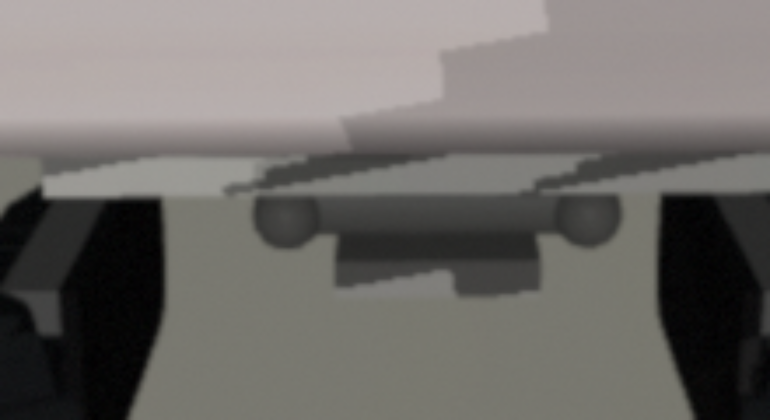

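The bail's round ends are up at z≈0.127 on the lid hook, which sticks out to kx −117, and the gripper body touched that hook. Above TCP z≈0.056 the body clears it, so I'll grip the lever's upper part there.

```bash
python3 -m handwheel '[[0.004,0.002,0,0],[0.005,0,0,0],[0.005,0,0,0],[0.004,0,0,0],[0.002,0,0,0]]' - 90;  python3 -m handwheel '[[0,0,0.003,0],[0,0,0.003,0],[0,0,0.001,0],[0,0,0,0],[0,0,0,0]]'
python3 -c "
from h import *
kp()"
```

```text
time: 6.68
tool_pos: [0.5881, -0.1623, 0.0623]
tcp_rot: [-0.0, 0.772, 0.636, 0.0]
contact_force: [0.5, 0.8, -0.0]
opening: 0.0555
gripper_force: 0.0
time: 7.3
tool_pos: [0.5883, -0.1631, 0.057]
tcp_rot: [0.001, 0.772, 0.636, 0.0]
contact_force: [-4.3, 0.7, 13.6]
opening: 0.0554
gripper_force: 0.0
t 7.3 kiln [-0.1221 -0.0662  0.057 ] F [-0.2 13.6] grip 0.0 0.0554
```

```bash
python3 -m handwheel '[[0,0,-0.002,0],[0,0,-0.001,0],[0,0,0,0],[0,0,0,0],[0,0,0,0]]' 0.85;  python3 -m handwheel '[[0,0,0,0],[0,0,0,0],[0,0,0,0],[0,0,0,0],[0,0,0,0]]'
python3 -c "
from h import *
kp()"
```

```text
time: 7.92
tool_pos: [0.5876, -0.1631, 0.0582]
tcp_rot: [-0.0, 0.772, 0.636, -0.0]
contact_force: [-2.5, -2.7, 3.5]
opening: 0.0243
gripper_force: 84.4
time: 8.55
tool_pos: [0.5876, -0.1631, 0.0582]
tcp_rot: [-0.0, 0.772, 0.636, -0.0]
contact_force: [-4.0, -1.1, 4.6]
opening: 0.0243
gripper_force: 83.7
t 8.55 kiln [-0.1222 -0.0655  0.0582] F [-1.8  4.6] grip 83.7 0.0243
```

```bash
python3 -m handwheel '[[-0.002,0,0,0],[-0.002,0,0,0],[-0.002,0,0,0],[-0.002,0,-0.001,0],[-0.002,0,-0.001,0]]';python3 -c "
from h import *
kp()"
```

```text
time: 9.18
tool_pos: [0.5876, -0.163, 0.0583]
tcp_rot: [-0.004, 0.77, 0.638, 0.005]
contact_force: [4.6, 17.9, -17.6]
opening: 0.0246
gripper_force: 82.7
t 9.18 kiln [-0.1222 -0.0655  0.0583] F [ 18.5 -17.6] grip 82.7 0.0246
```

```bash
python3 -m handwheel '[[-0.002,0,0,0],[-0.002,0,0,0],[-0.002,0,0.0,0],[-0.002,0,0,0],[-0.002,0,0,0]]';python3 -c "
from h import *
kp();s=r.get_state();print(rot(s['tcp_rot'])[:,2])"
```

```text
time: 9.8
tool_pos: [0.5878, -0.163, 0.0583]
tcp_rot: [-0.008, 0.768, 0.64, 0.01]
contact_force: [4.0, 32.2, -12.7]
opening: 0.0245
gripper_force: 84.0
t 9.8 kiln [-0.1221 -0.0657  0.0583] F [ 32.4 -12.7] grip 84.0 0.0245
[ 0.00492927  0.02461345 -0.99968489]
```

```bash
python3 -m handwheel '[[-0.002,0,0.001,0],[-0.002,0,0,0],[-0.002,0,0.0,0],[-0.002,0,0,0],[-0.001,0,0,0]]' - 70;python3 -c "
from h import *
kp()";python3 -m handwheel '[[-0.002,0,0,0],[-0.002,0,0,0],[-0.001,0,0.0,0],[0,0,0,0],[0,0,0,0]]' ;python3 -c "
from h import *
kp();s=r.get_state();print(rot(s['tcp_rot'])[:,2],s['torque'])"
```

```text
time: 10.42
tool_pos: [0.5878, -0.1632, 0.0583]
tcp_rot: [-0.011, 0.765, 0.643, 0.014]
contact_force: [3.1, 43.9, -6.0]
opening: 0.0246
gripper_force: 82.8
t 10.43 kiln [-0.1223 -0.0657  0.0583] F [43.7 -6. ] grip 82.8 0.0246
time: 11.05
tool_pos: [0.5878, -0.1632, 0.0583]
tcp_rot: [-0.013, 0.764, 0.645, 0.016]
contact_force: [4.8, 50.6, -6.9]
opening: 0.0244
gripper_force: 82.3
t 11.05 kiln [-0.1223 -0.0658  0.0583] F [50.6 -6.9] grip 82.3 0.0244
[ 0.00861373  0.0400639  -0.99915999] [ 8.99573278 -0.40128736  0.15553784]
```

```bash
python3 -m handwheel '[[0.006,0,0,0],[0.006,0,0,0],[0.006,0,0,0],[0.006,0,0,0],[0.004,0,0,0]]'; python3 -m handwheel '[[0,0,0,0],[0,0,0,0],[-0.01,0,0,0],[-0.01,0,0,0],[-0.01,0,0,0]]' 0.42 70; python3 -m handwheel '[[0,0,0.013,0],[0,0,0.013,0],[0,0,0.011,0],[0,0,0,0],[0,0,0,0]]'
python3 - <<'E'
from h import *
kp();im,d=r.read_camera("wrist");i=r.camera_info("wrist");s=r.get_state();P=cloud(i,d);T=rot(s["tcp_rot"])
Q=((P-np.array(s["tool_pos"]))@T*1000).round().astype(int)
for u in (180,240,280,320,360,400): print(u,[tuple(Q[v,u].tolist()) for v in range(400,480,8)])
cv2.imwrite("pics/w4.png",im[:,:,::-1])
E
```

```text
time: 11.68
tool_pos: [0.5876, -0.1635, 0.0585]
tcp_rot: [-0.002, 0.77, 0.638, 0.002]
contact_force: [-1.8, 3.6, 0.8]
opening: 0.0248
gripper_force: 85.4
time: 12.3
tool_pos: [0.5808, -0.1999, 0.0593]
tcp_rot: [0.0, 0.772, 0.635, -0.0]
contact_force: [0.2, -0.7, -0.0]
opening: 0.0493
gripper_force: 0.0
time: 12.92
tool_pos: [0.5814, -0.1978, 0.0223]
tcp_rot: [0.0, 0.772, 0.636, 0.0]
contact_force: [0.0, -0.0, 0.3]
opening: 0.0494
gripper_force: 0.0
t 12.93 kiln [-0.1575 -0.0659  0.0223] F [-0.   0.3] grip 0.0 0.0494
180 [(17, -26, -79), (17, -25, -82), (18, -24, -84), (17, -24, -86), (18, -23, -89), (17, -23, -89), (18, -22, -92), (20, -20, -95), (20, -20, -97), (19, -19, -98)]
240 [(-59, -38, 21), (18, -14, -82), (17, -14, -83), (18, -13, -86), (18, -13, -88), (20, -12, -92), (20, -11, -94), (19, -11, -95), (20, -11, -98), (20, -11, -99)]
280 [(-60, -18, 22), (10, -8, -73), (10, -7, -76), (11, -7, -79), (11, -7, -81), (12, -6, -83), (11, -6, -85), (12, -6, -87), (11, -6, -88), (10, -6, -90)]
320 [(-59, 2, 21), (-64, 2, 21), (11, 1, -76), (11, 1, -79), (12, 1, -82), (11, 1, -83), (11, 1, -85), (12, 1, -88), (12, 1, -89), (11, 1, -90)]
360 [(-60, 22, 22), (10, 10, -73), (10, 9, -75), (11, 9, -79), (12, 9, -82), (12, 8, -84), (12, 8, -86), (12, 8, -88), (12, 8, -89), (12, 8, -91)]
400 [(18, 16, -80), (18, 16, -82), (18, 15, -85), (17, 15, -86), (18, 14, -89), (20, 13, -93), (20, 13, -94), (20, 13, -96), (20, 13, -97), (20, 12, -99)]
```

View pics/w4.png

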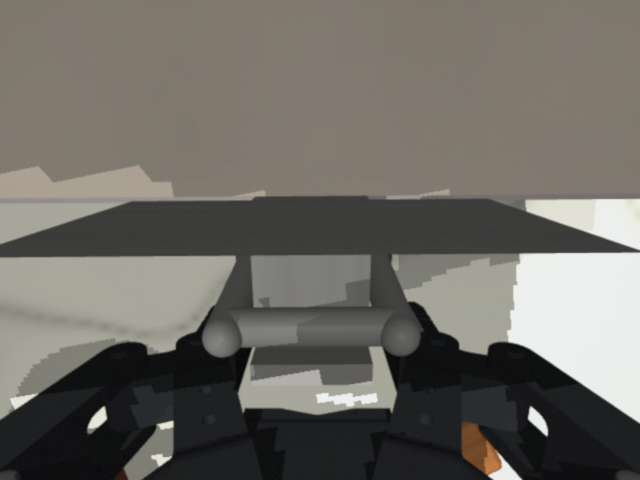

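```bash
python3 -m handwheel '[[0.007,0,0,0],[0.007,0,0,0],[0.006,0,0,0],[0,0,0,0],[0,0,0,0]]' >/dev/null; python3 -c "
from h import *
kp()";python3 -m handwheel '[[0.003,0,0,0],[0.002,0,0,0],[0,0,0,0],[0,0,0,0],[0,0,0,0]]'>/dev/null; python3 -c "
from h import *
kp()"; python3 -m handwheel '[[0.003,0,0,0],[0.002,0,0,0],[0,0,0,0],[0,0,0,0],[0,0,0,0]]'>/dev/null; python3 -c "
from h import *
kp()"
```

```text
t 13.6 kiln [-0.1377 -0.0658  0.0223] F [ 0.9 -0.5] grip 0.0 0.0495
t 14.22 kiln [-0.1365 -0.0655  0.0223] F [-6.6 -0.1] grip 0.0 0.0495
t 14.85 kiln [-0.1371 -0.0652  0.0225] F [-16.6   2.1] grip 0.0 0.0496
```

```bash
python3 -m handwheel '[[-0.006,0,0,0],[-0.006,0,0,0],[0,0,-0.01,0],[0,0,-0.01,0],[0,0,-0.01,0]]' >/dev/null; python3 -m handwheel '[[0.006,0,0,0],[0.005,0,0,0],[0.003,0,0,0],[0,0,0,0],[0,0,0,0]]'>/dev/null; python3 -c "
from h import *
kp()"; python3 -m handwheel '[[0.002,0,0,0],[0.002,0,0,0],[0,0,0,0],[0,0,0,0],[0,0,0,0]]'>/dev/null; python3 -c "
from h import *
kp()"
```

```text
t 16.1 kiln [-0.1285 -0.0658  0.0523] F [-5.8  4.7] grip 0.0 0.0494
t 16.73 kiln [-0.1288 -0.0657  0.0524] F [-12.4   4.5] grip 0.0 0.0494
```

```bash
python3 -m handwheel '[[-0.003,0,-0.002,0],[0,0,0,0],[0,0,0,0],[0.003,0,0,0],[0,0,0,0]]' >/dev/null; python3 -c "
from h import *
kp()"; python3 -m handwheel '[[-0.003,0,-0.002,0],[0,0,0,0],[0,0,0,0],[0.003,0,0,0],[0,0,0,0]]'>/dev/null; python3 -c "
from h import *
kp()"
```

```text
t 17.35 kiln [-0.1287 -0.0653  0.054 ] F [-12.7   2.3] grip 0.0 0.0493
t 17.98 kiln [-0.1238 -0.0661  0.0567] F [-5.2  6.9] grip 0.0 0.0495
```

```bash
python3 -m handwheel '[[0,0,-0.001,0],[-0.001,0,0,0],[0,0,0,0],[0,0,0,0],[0,0,0,0]]' 0.85 45 >/dev/null; python3 -c "
from h import *
kp()"; python3 -m handwheel '[[-0.006,0,0,0],[-0.006,0,0,0],[-0.006,0,0,0],[-0.004,0,0,0],[-0.004,0,0,0]]'>/dev/null; python3 -c "
from h import *
kp()";  python3 -m handwheel '[[-0.003,0,0,0],[-0.003,0,0,0],[-0.002,0,0,0],[-0.002,0,0,0],[-0.002,0,0,0]]'>/dev/null; python3 -c "
from h import *
kp()"
```

```text
t 18.6 kiln [-0.1205 -0.0655  0.0577] F [-0.1  4.9] grip 42.1 0.0252
t 19.23 kiln [-0.1211 -0.0658  0.0576] F [44.3  0.3] grip 40.7 0.0255
t 19.85 kiln [-0.1402 -0.0661  0.0611] F [26.1 34.9] grip 42.3 0.0221
```

```bash
python3 -m handwheel '[[0,0,-0.004,0],[0,0,-0.004,0],[0,0,-0.004,0],[0,0,-0.004,0],[0,0,-0.004,0]]' >/dev/null; python3 -c "
from h import *
kp()
im,d=r.read_camera('wrist');np.savez('w5.npz',im=im,d=d)
cv2.imwrite('pics/w5.png',im[:,:,::-1])"
```

```text
t 20.48 kiln [-0.1532 -0.0657  0.078 ] F [6.4 4.1] grip 43.8 0.0193
```

View pics/w5.png

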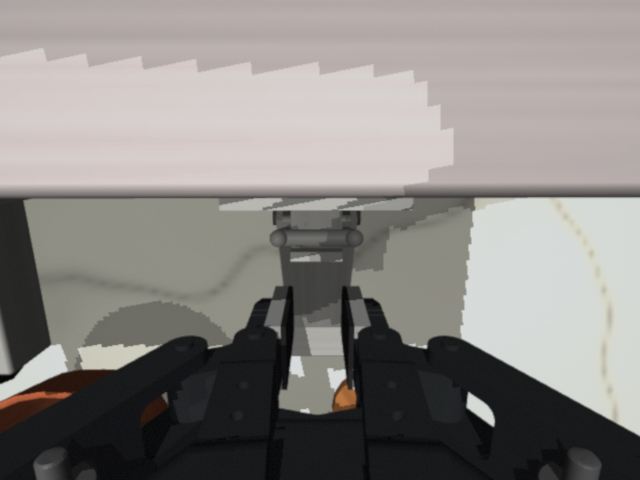

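The lever has swung out. Its lip is at about (322,345), between the pads, and the hinge end is at about (317,215).

Run:
```python
from h import *
z=np.load("w5.npz");i=r.camera_info("wrist");P=cloud(i,z["d"]);th=1.3834;k=np.array([[np.cos(th),-np.sin(th)],[np.sin(th),np.cos(th)]])
Q=(np.concatenate([(P[...,:2]-[.546,-.0308])@k,P[...,2:]],-1)*1000).round().astype(int)
for v in range(205,375,8): print(v,[tuple(Q[v,u].tolist()) for u in (298,310,320,330,340)])
```

```text
205 [(-100, -63, 151), (-100, -65, 150), (-100, -67, 151), (-100, -69, 150), (-100, -70, 151)]
213 [(-106, -61, 126), (-106, -64, 127), (-106, -67, 125), (-106, -69, 126), (-106, -72, 126)]
221 [(-108, -61, 125), (-108, -64, 126), (-108, -67, 126), (-108, -70, 126), (-108, -72, 125)]
229 [(-110, -61, 128), (-110, -64, 127), (-110, -67, 127), (-110, -69, 128), (-110, -72, 126)]
237 [(-112, -61, 128), (-112, -64, 128), (-112, -67, 129), (-112, -69, 129), (-112, -72, 129)]
245 [(-114, -61, 128), (-114, -64, 129), (-114, -67, 128), (-114, -69, 128), (-114, -72, 128)]
253 [(-116, -61, 129), (-116, -64, 129), (-115, -67, 131), (-116, -69, 129), (-116, -72, 130)]
261 [(-130, -59, 90), (-129, -64, 92), (-130, -67, 91), (-130, -71, 91), (-130, -74, 91)]
269 [(-134, -59, 87), (-134, -64, 88), (-133, -67, 89), (-134, -71, 87), (-134, -75, 88)]
277 [(-138, -59, 84), (-138, -64, 86), (-138, -67, 85), (-138, -71, 86), (-138, -75, 84)]
285 [(-142, -59, 83), (-142, -64, 82), (-142, -67, 83), (-142, -71, 83), (-142, -75, 83)]
293 [(-147, -59, 79), (-146, -63, 80), (-146, -67, 80), (-147, -71, 79), (-
[... 200 characters left out ...]
(-161, -58, 71), (-162, -63, 68), (-161, -68, 70), (-162, -72, 70), (-162, -76, 69)]
325 [(-167, -58, 66), (-168, -63, 65), (-167, -68, 65), (-167, -72, 66), (-161, -76, 79)]
333 [(-172, -58, 65), (-172, -63, 64), (-172, -68, 65), (-171, -72, 66), (-172, -77, 65)]
341 [(-176, -58, 65), (-176, -63, 64), (-176, -68, 65), (-176, -72, 65), (-175, -77, 66)]
349 [(-180, -58, 64), (-179, -63, 66), (-180, -68, 65), (-179, -72, 66), (-179, -77, 65)]
357 [(-222, -54, 1), (-223, -62, 0), (-223, -68, 0), (-223, -75, 0), (-223, -81, 0)]
365 [(-228, -54, 1), (-229, -62, 0), (-228, -68, 1), (-229, -75, 0), (-228, -81, 0)]
373 [(-233, -54, 2), (-234, -62, 0), (-234, -68, 0), (-89, -66, 222), (-235, -81, 0)]
```

```bash
python3 -m handwheel '[[0,0,0,0],[0,0,0,0],[0,0,0.009,0],[0,0,0.009,0],[0,0,0,0]]' 0.42 40 >/dev/null; python3 -c "
from h import *
kp()
im,d=r.read_camera('wrist');i=r.camera_info('wrist')
P=cloud(i,d);th=1.3834;k=np.array([[np.cos(th),-np.sin(th)],[np.sin(th),np.cos(th)]])
Q=(np.concatenate([(P[...,:2]-[.546,-.0308])@k,P[...,2:]],-1)*1000).round().astype(int)
for u in (310,330): print([tuple(Q[v,u].tolist()) for v in range(230,400,8)])
"
```

```text
t 21.15 kiln [-0.1611 -0.0648  0.058 ] F [0.8 0.2] grip 0.0 0.0497
[(-112, -65, 130), (-115, -65, 126), (-115, -65, 131), (-117, -65, 131), (-130, -64, 95), (-133, -64, 93), (-136, -64, 91), (-139, -64, 89), (-142, -64, 90), (-146, -64, 87), (-149, -63, 85), (-152, -63, 86), (-156, -63, 83), (-160, -63, 82), (-163, -63, 81), (-168, -63, 79), (-173, -63, 76), (-176, -63, 77), (-178, -63, 78), (-182, -63, 78), (-184, -63, 79), (-247, -61, 1)]
[(-112, -69, 130), (-114, -69, 127), (-115, -68, 131), (-117, -69, 130), (-130, -70, 95), (-133, -70, 92), (-136, -70, 92), (-139, -70, 90), (-142, -70, 90), (-145, -70, 88), (-149, -70, 87), (-152, -70, 86), (-156, -70, 84), (-160, -70, 82), (-163, -70, 82), (-168, -70, 79), (-172, -70, 77), (-176, -70, 77), (-178, -70, 79), (-181, -70, 79), (-184, -70, 80), (-247, -73, 1)]
```

```bash
python3 -m handwheel '[[0.001,0,0,0],[0,0,0,0],[0,0,0,0],[0,0,0,0],[0,0,0,0]]' 0.85 40 >/dev/null; python3 -c "
from h import *
kp()"; python3 -m handwheel '[[-0.0014,0,-0.0066,0],[-0.0014,0,-0.0066,0],[0.0003,0,-0.0066,0],[0.0004,0,-0.0065,0],[0.002,0,-0.0062,0]]'>/dev/null; python3 -c "
from h import *
kp()";  python3 -m handwheel '[[0.002,0,-0.0062,0],[0.0026,0,-0.0046,0],[0.0027,0,-0.0045,0],[0.002,0,-0.003,0],[0.0018,0,-0.002,0]]'>/dev/null; python3 -c "
from h import *
kp()"; python3 -m handwheel '[[0.001,0,-0.002,0],[0,0,0,0],[0,0,0,0],[0,0,0,0],[0,0,0,0]]'>/dev/null; python3 -c "
from h import *
kp()"
```

```text
t 21.82 kiln [-0.1596 -0.0656  0.0596] F [0.6 4.1] grip 41.3 0.0253
t 22.45 kiln [-0.1602 -0.0655  0.0921] F [  1.3 -10. ] grip 39.9 0.0252
t 23.07 kiln [-0.1493 -0.0655  0.1121] F [  0.8 -11.8] grip 40.0 0.0248
t 23.7 kiln [-0.1486 -0.0655  0.113 ] F [ -1.7 -23.1] grip 41.7 0.025
```

```bash
python3 -m handwheel '[[0,0,0.001,0],[0,0,0,0],[0,0,0,0],[0,0,0,0],[0,0,0,0]]' 0.42 40 >/dev/null; python3 -m handwheel '[[-0.002,0,-0.01,0],[-0.004,0,-0.015,0],[-0.01,0,-0.025,0],[-0.01,0,-0.02,0],[0,0,0,0]]' ; python3 -c "
from h import *
kp()
im,d=r.read_camera('wrist');i=r.camera_info('wrist')
P=cloud(i,d);th=1.3834;k=np.array([[np.cos(th),-np.sin(th)],[np.sin(th),np.cos(th)]])
Q=(np.concatenate([(P[...,:2]-[.546,-.0308])@k,P[...,2:]],-1)*1000).round().astype(int)
for q in ['lever_grip','lid_handle','lever']:
  for o in r.spot_point('wrist',q)[:1]:
    print(q,round(o['conf'],2),np.array(o['xy'])*[640,480], Q[min(int(o['xy'][1]*480),479),min(int(o['xy'][0]*640),639)])
for u in (305,320,335): print([tuple(Q[v,u].tolist()) for v in range(130,300,8)])
cv2.imwrite('pics/w6.png',im[:,:,::-1])
"
```

```text
time: 24.95
tool_pos: [0.5791, -0.2156, 0.1855]
tcp_rot: [0.002, 0.773, 0.635, 0.001]
contact_force: [-0.0, 0.2, -0.0]
opening: 0.0499
gripper_force: 0.0
t 24.95 kiln [-0.1754 -0.067   0.1855] F [ 0.2 -0. ] grip 0.0 0.0499
lever_grip 0.94 [312.384 221.616] [-150  -64  129]
lid_handle 0.57 [ 62.912 199.296] [-135   55  144]Traceback (most recent call last):
  File "<string>", line 8, in <module>
    for o in r.spot_point('wrist',q)[:1]:
             ~~~~~~~~~~~~^^^^^^^^^^^
ValueError: it knows: beaker, glaze_jar, kiln, kiln_prop, lever_grip, lever_pivot, lid_handle, lid_hinge, paddle, sprig_mould, tea_bowl, test_bowl, wood_rib
```

```bash
python3 -m handwheel '[[0.0075,-0.0254,0,0],[0.0075,-0.0254,0,0],[0.0075,-0.0254,0,0],[0.0075,-0.0254,0,0],[0.0075,-0.0254,0,0]]' 0.655 40 >/dev/null; python3 -m handwheel '[[0,0,0,0.1745],[0,0,0,0.1745],[0,0,0,0.1745],[0,0,0,0.1745],[0,0,0,0.1745]]' >/dev/null; python3 -m handwheel '[[0,0,0,0.1745],[0,0,0,0.1745],[0,0,0,0.1745],[0,0,0,0.1745],[0,0,0,0]]'; python3 -c "
from h import *
kp()
im,d=r.read_camera('wrist');i=r.camera_info('wrist');s=r.get_state();print(np.round(s['joint_pos'],2))
P=cloud(i,d);th=1.3834;k=np.array([[np.cos(th),-np.sin(th)],[np.sin(th),np.cos(th)]])
Q=(np.concatenate([(P[...,:2]-[.546,-.0308])@k,P[...,2:]],-1)*1000)
m=(abs(Q[...,2]-145)<7)&(Q[...,0]>-160)&(Q[...,0]<-115)&(Q[...,1]>0)&(Q[...,1]<120)
q=Q[m];print(m.sum(),np.percentile(q,[5,50,95],axis=0).round())
cv2.imwrite('pics/w6.png',im[:,:,::-1])
"
```

```text
time: 26.98
tool_pos: [0.4603, -0.1519, 0.1825]
tcp_rot: [0.0, 0.996, -0.095, -0.001]
contact_force: [-0.3, -0.4, 0.3]
opening: 0.0295
gripper_force: 0.0
t 26.98 kiln [-0.135   0.0617  0.1825] F [-0.5  0.3] grip 0.0 0.0295
[ 0.19  0.59  0.05  2.04 -0.06  0.52 -1.48]
6762 [[-144.    6.  140.]
 [-137.   52.  144.]
 [-119.  110.  145.]]
```

View pics/w6.png

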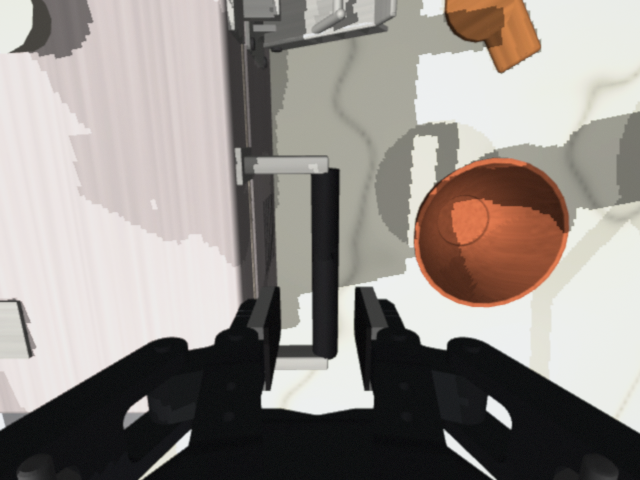

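The bar lies upright in the picture at columns 313–338, rows 170–358, between the pads at about 275 and 358. The bowl, at (490,230), is clear to the right. The latch is open at the top of the picture.

```bash
python3 -m handwheel '[[0,0.0006,0.0124,0],[0,0.0006,0.0124,0],[0,0.0006,0.0124,0],[0,0.0006,0.0124,0],[0,0.0006,0.0124,0]]' >/dev/null; python3 -c "
from h import *
kp()"; python3 -m handwheel '[[0,0,0,0],[0,0,0,0],[0,0,0,0],[0,0,0,0],[0,0,0,0]]' 0.95 35; python3 -c "
from h import *
kp()"
```

```text
t 27.65 kiln [-0.1388  0.0613  0.1201] F [0.8 0.7] grip 0.0 0.0296
time: 28.28
tool_pos: [0.4592, -0.1557, 0.1211]
tcp_rot: [0.0, 0.995, -0.096, -0.001]
contact_force: [-3.4, -1.8, -2.8]
opening: 0.0126
gripper_force: 34.1
t 28.27 kiln [-0.1389  0.062   0.1211] F [-2.4 -2.8] grip 34.1 0.0126
```

```bash
python3 -c "
import numpy as np
th=np.r_[0,.03,.08,np.arange(.16,1.61,.08),1.67,1.73,1.77,1.80]
x=-.2416*np.cos(th+.0726);z=.2416*np.sin(th+.0726)
for a,dx,dz in zip(th[1:],np.diff(x),np.diff(z)): print(round(a,2),'y',round(-dx/5,5),'z',round(-dz/5,5))
"
```

```text
0.03 y -0.00013 z -0.00144
0.08 y -0.00031 z -0.0024
0.16 y -0.00074 z -0.00379
0.24 y -0.00104 z -0.00372
0.32 y -0.00133 z -0.00363
0.4 y -0.00162 z -0.00351
0.48 y -0.0019 z -0.00337
0.56 y -0.00216 z -0.00321
0.64 y -0.00241 z -0.00302
0.72 y -0.00264 z -0.00282
0.8 y -0.00286 z -0.0026
0.88 y -0.00306 z -0.00236
0.96 y -0.00324 z -0.00211
1.04 y -0.00339 z -0.00185
1.12 y -0.00353 z -0.00157
1.2 y -0.00365 z -0.00128
1.28 y -0.00374 z -0.00099
1.36 y -0.0038 z -0.00069
1.44 y -0.00385 z -0.00038
1.52 y -0.00386 z -7e-05
1.6 y -0.00386 z 0.00024
1.67 y -0.00335 z 0.00046
1.73 y -0.00284 z 0.00058
1.77 y -0.00187 z 0.00048
1.8 y -0.00139 z 0.00041
```

```bash
K='from h import *
kp()'
python3 -m handwheel '[[0,-0.0001,-0.0014,0],[0,-0.0001,-0.0014,0],[0,-0.0001,-0.0014,0],[0,-0.0002,-0.0014,0],[0,-0.0002,-0.0014,0]]' >/dev/null; python3 -c "$K"
python3 -m handwheel '[[0,-0.0003,-0.0024,0],[0,-0.0003,-0.0024,0],[0,-0.0003,-0.0024,0],[0,-0.0003,-0.0024,0],[0,-0.0003,-0.0024,0]]' >/dev/null; python3 -c "$K"
python3 -m handwheel '[[0,-0.0007,-0.0038,0],[0,-0.0007,-0.0038,0],[0,-0.0007,-0.0038,0],[0,-0.0008,-0.0038,0],[0,-0.0008,-0.0038,0]]' >/dev/null; python3 -c "$K"
```

```text
t 28.9 kiln [-0.1383  0.0619  0.1281] F [-2.3 -4.1] grip 34.0 0.0128
t 29.52 kiln [-0.1368  0.0619  0.1401] F [-2.  -3.9] grip 34.0 0.0128
t 30.15 kiln [-0.1331  0.0619  0.1592] F [-3.4 -3.5] grip 34.1 0.0126
```

The lid is lifting at about 3 N, as a free lid of this weight should. I continue along the arc.

```bash
K='from h import *
kp()'
python3 -m handwheel '[[0,-0.001,-0.0037,0],[0,-0.001,-0.0037,0],[0,-0.001,-0.0037,0],[0,-0.0011,-0.0037,0],[0,-0.0011,-0.0037,0]]' >/dev/null; python3 -c "$K"
python3 -m handwheel '[[0,-0.0013,-0.0036,0],[0,-0.0013,-0.0036,0],[0,-0.0013,-0.0036,0],[0,-0.0013,-0.0036,0],[0,-0.0014,-0.0037,0]]' >/dev/null; python3 -c "$K"
python3 -m handwheel '[[0,-0.0016,-0.0035,0],[0,-0.0016,-0.0035,0],[0,-0.0016,-0.0035,0],[0,-0.0016,-0.0035,0],[0,-0.0016,-0.0035,0]]' >/dev/null; python3 -c "$K"
python3 -m handwheel '[[0,-0.0019,-0.0034,0],[0,-0.0019,-0.0034,0],[0,-0.0019,-0.0034,0],[0,-0.0019,-0.0034,0],[0,-0.0019,-0.0034,0]]' >/dev/null; python3 -c "$K"
python3 -m handwheel '[[0,-0.0021,-0.0032,0],[0,-0.0022,-0.0032,0],[0,-0.0022,-0.0032,0],[0,-0.0022,-0.0032,0],[0,-0.0022,-0.0032,0]]' >/dev/null; python3 -c "$K"
```

```text
t 30.77 kiln [-0.1281  0.0619  0.1777] F [-4. -3.] grip 34.1 0.0128
t 31.4 kiln [-0.1217  0.062   0.1959] F [-2.8 -2.8] grip 34.0 0.0124
t 32.02 kiln [-0.1139  0.062   0.2134] F [-4.1 -2.4] grip 34.0 0.0131
t 32.65 kiln [-0.1048  0.062   0.2305] F [-4.  -0.4] grip 34.0 0.0128
t 33.27 kiln [-0.0944  0.062   0.2466] F [-6.  -0.8] grip 34.0 0.0126
```

```bash
K='from h import *
kp()'
python3 -m handwheel '[[0,-0.0024,-0.003,0],[0,-0.0024,-0.003,0],[0,-0.0024,-0.003,0],[0,-0.0024,-0.003,0],[0,-0.0024,-0.003,0]]' >/dev/null; python3 -c "$K"
python3 -m handwheel '[[0,-0.0026,-0.0028,0],[0,-0.0026,-0.0028,0],[0,-0.0026,-0.0028,0],[0,-0.0027,-0.0028,0],[0,-0.0027,-0.0029,0]]' >/dev/null; python3 -c "$K"
python3 -m handwheel '[[0,-0.0028,-0.0026,0],[0,-0.0029,-0.0026,0],[0,-0.0029,-0.0026,0],[0,-0.0029,-0.0026,0],[0,-0.0029,-0.0026,0]]' >/dev/null; python3 -c "$K"
python3 -m handwheel '[[0,-0.003,-0.0024,0],[0,-0.003,-0.0024,0],[0,-0.0031,-0.0024,0],[0,-0.0031,-0.0023,0],[0,-0.0031,-0.0023,0]]' >/dev/null; python3 -c "$K"
python3 -m handwheel '[[0,-0.0032,-0.0021,0],[0,-0.0032,-0.0021,0],[0,-0.0032,-0.0021,0],[0,-0.0033,-0.0021,0],[0,-0.0033,-0.0021,0]]' >/dev/null; python3 -c "$K"
python3 -m handwheel '[[0,-0.0034,-0.0019,0],[0,-0.0034,-0.0019,0],[0,-0.0034,-0.0018,0],[0,-0.0034,-0.0018,0],[0,-0.0034,-0.0018,0]]' >/dev/null; python3 -c "$K"
```

```text
t 33.9 kiln [-0.0831  0.062   0.2618] F [-6.5  1. ] grip 34.0 0.0126
t 34.52 kiln [-0.0705  0.062   0.2761] F [-8.1  2.8] grip 34.0 0.0127
t 35.15 kiln [-0.0569  0.0621  0.2894] F [-9.8  7.3] grip 34.1 0.0126
t 35.77 kiln [-0.0424  0.0621  0.3016] F [-12.9  10.7] grip 34.1 0.0124
t 36.4 kiln [-0.0259  0.0617  0.3125] F [-11.9  15.5] grip 35.7 0.0127
t 37.02 kiln [-0.0082  0.0617  0.3219] F [-10.3  16.2] grip 36.2 0.0124
```

```bash
K='from h import *
kp()'
python3 -m handwheel '[[0,-0.0033,-0.0021,0],[0,-0.0033,-0.0021,0],[0,-0.0033,-0.0021,0],[0,-0.0033,-0.0021,0],[0,-0.0033,-0.0021,0]]' >/dev/null; python3 -c "$K"
python3 -m handwheel '[[0,-0.0036,-0.0017,0],[0,-0.0036,-0.0017,0],[0,-0.0036,-0.0016,0],[0,-0.0036,-0.0016,0],[0,-0.0036,-0.0016,0]]' >/dev/null; python3 -c "$K"
```

```text
t 37.65 kiln [0.0116 0.0617 0.331 ] F [-3.4  0. ] grip 34.6 0.0125
t 38.27 kiln [0.0307 0.0618 0.3385] F [-1.3  1.9] grip 34.9 0.0125
```

```bash
K='from h import *
kp()'
python3 -m handwheel '[[0,-0.0038,-0.0011,0],[0,-0.0038,-0.0011,0],[0,-0.0038,-0.0011,0],[0,-0.0038,-0.001,0],[0,-0.0038,-0.001,0]]' >/dev/null; python3 -c "$K"
python3 -m handwheel '[[0,-0.0038,-0.0008,0],[0,-0.0038,-0.0008,0],[0,-0.0038,-0.0008,0],[0,-0.0038,-0.0007,0],[0,-0.0038,-0.0007,0]]' >/dev/null; python3 -c "$K"
python3 -m handwheel '[[0,-0.0039,-0.0005,0],[0,-0.0039,-0.0004,0],[0,-0.0039,-0.0004,0],[0,-0.0039,-0.0004,0],[0,-0.0039,-0.0004,0]]' >/dev/null; python3 -c "$K"
python3 -m handwheel '[[0,-0.0039,-0.0002,0],[0,-0.0039,-0.0001,0],[0,-0.0039,-0.0001,0],[0,-0.0039,-0.0001,0],[0,-0.0039,0,0]]' >/dev/null; python3 -c "$K"
```

```text
t 38.9 kiln [0.0496 0.0618 0.344 ] F [-2.1 -2.1] grip 34.0 0.0126
t 39.52 kiln [0.0687 0.0619 0.348 ] F [-2.2  0.5] grip 34.0 0.0124
t 40.15 kiln [0.0886 0.0617 0.3501] F [-1.6 -0. ] grip 35.2 0.0127
t 40.77 kiln [0.1083 0.0615 0.3506] F [ 0.3 -1.4] grip 35.3 0.0124
```

```bash
K='from h import *
kp()'
python3 -m handwheel '[[0,-0.0039,0.0002,0],[0,-0.0039,0.0002,0],[0,-0.0039,0.0002,0],[0,-0.0039,0.0003,0],[0,-0.0039,0.0003,0]]' >/dev/null; python3 -c "$K"
python3 -m handwheel '[[0,-0.0034,0.0004,0],[0,-0.0034,0.0004,0],[0,-0.0034,0.0005,0],[0,-0.0034,0.0005,0],[0,-0.0034,0.0005,0]]' >/dev/null; python3 -c "$K"
python3 -m handwheel '[[0,-0.0029,0.0006,0],[0,-0.0029,0.0006,0],[0,-0.0029,0.0006,0],[0,-0.0028,0.0006,0],[0,-0.0028,0.0006,0]]' >/dev/null; python3 -c "$K"
python3 -m handwheel '[[0,-0.0019,0.0005,0],[0,-0.0019,0.0005,0],[0,-0.0019,0.0005,0],[0,-0.0019,0.0005,0],[0,-0.0019,0.0005,0]]' >/dev/null; python3 -c "$K"
```

```text
t 41.4 kiln [0.1278 0.0614 0.3493] F [-0.8  7.8] grip 36.3 0.0123
t 42.02 kiln [0.1451 0.0613 0.347 ] F [-1.4 -1.6] grip 35.3 0.0124
t 42.65 kiln [0.1595 0.0612 0.3439] F [-1.1 -1.4] grip 35.4 0.0125
t 43.27 kiln [0.169  0.0612 0.3416] F [-0.5 -0.1] grip 35.3 0.0124
```

```bash
K='from h import *
kp()'
python3 -m handwheel '[[0,-0.001,0.0003,0],[0,-0.001,0.0003,0],[0,-0.001,0.0003,0],[0,-0.001,0.0003,0],[0,-0.001,0.0003,0]]' >/dev/null; python3 -c "$K"
python3 -m handwheel '[[0,-0.001,0.0003,0],[0,-0.001,0.0003,0],[0,-0.001,0.0003,0],[0,-0.001,0.0003,0],[0,-0.001,0.0003,0]]' >/dev/null; python3 -c "$K"
python3 -m handwheel '[[0,-0.0005,0.0002,0],[0,-0.0005,0.0002,0],[0,-0.0005,0.0002,0],[0,0,0,0],[0,0,0,0]]' >/dev/null; python3 -c "$K"
```

```text
t 43.9 kiln [0.1738 0.0611 0.3399] F [-1.9  1.8] grip 35.8 0.0123
t 44.52 kiln [0.1739 0.0611 0.3398] F [-11.6  13.9] grip 37.1 0.0125
t 45.15 kiln [0.1739 0.0611 0.3397] F [-13.9  17. ] grip 37.4 0.0125
```

```bash
K='from h import *
kp()'
python3 -m handwheel '[[0,0.002,-0.0007,0],[0,0.002,-0.0007,0],[0,0.0015,-0.0006,0],[0,0,0,0],[0,0,0,0]]' >/dev/null; python3 -c "$K"
python3 -m handwheel '[[0,0,0,0],[0,0,0,0],[0,0,0,0],[0,0,0,0],[0,0,0,0]]' 0.6 >/dev/null; python3 -c "$K"
python3 -m handwheel '[[0,0,-0.004,0],[0,0,-0.008,0],[0,0,-0.012,0],[0,0,-0.016,0],[0,0,-0.016,0]]' >/dev/null; python3 -c "$K"
python3 -m handwheel '[[0,0.01,-0.015,0],[0,0.02,-0.01,0],[0,0.02,0,0],[0,0.02,0,0],[0,0,0,0]]' >/dev/null; python3 -c "
from h import *
kp()
im,d=r.read_camera('scene');cv2.imwrite('pics/end.png',im[:,:,::-1])
"
```

```text
t 45.77 kiln [0.1738 0.0611 0.3399] F [-3.1  0.6] grip 35.7 0.0122
t 46.4 kiln [0.1734 0.0594 0.3396] F [-0.4  0.4] grip 0.0 0.0342
t 47.02 kiln [0.1734 0.0594 0.397 ] F [0.2 0.4] grip 0.0 0.0341
t 47.65 kiln [0.1005 0.06   0.4203] F [0.8 0.6] grip 0.0 0.0339
```

View pics/end.png

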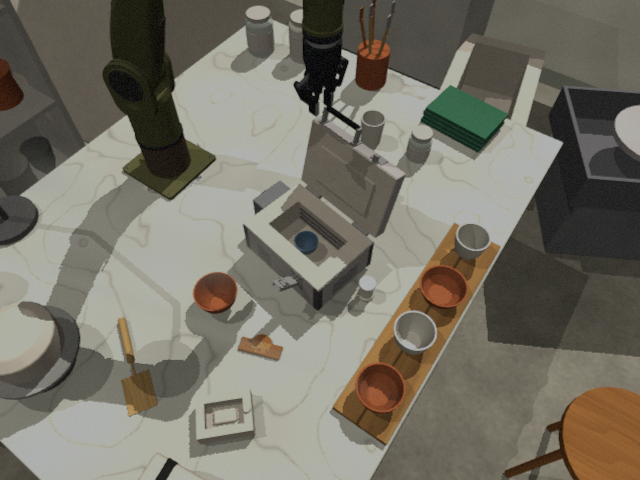

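The lid is resting back on its stays around (350,170), the lever is open at (285,284), and the blue bowl is in place at (306,242). The surrounding things haven't moved and the gripper is clear.

```bash
python3 -c "
from plant import r
print(r.close_job())"
```

```text
the job is handed in; nothing more can be done
None
```

The kiln is open and handed in at about 48 s: I flipped the latch to its stop with the lid down, then held the lid the whole way back onto its stays, and the final picture shows the pots and tools where they were.

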